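# Back up the terminal card and hold the spring clip open around it

## Robot

A 7-joint arm with a two-finger parallel gripper is mounted at the origin on the work surface. World frame = base frame: x ahead of the robot, y to its left, z up, the work surface at z = 0. Lengths are in m, angles in rad, forces in N, time in s.
With the tool pointing down it reaches from about 0.4 to 0.85 m from the base axis. Payload 4.5 kg.
Tool frame: the origin (TCP) lies midway between the tips of the shut fingers; the grasp point (between the pads) lies 19 mm behind it; z points along the fingers, y is the direction in which the jaws open and shut (so a half turn about z gives the same grasp; the last joint's range is limited). The gripper opens to 88 mm and grips with 3 to 60 N. Pads are 18 mm wide; open, the fingers measure 123 mm over their backs; the gripper's body (75 mm by 187 mm) begins 45 mm behind the grasp point.
Start: joints at [1.183, 0.689, -0.195, 1.565, 0.157, 0.902, -0.215], TCP at [0.256, -0.57, 0.207] pointing down, gripper open.
Joint ranges: [-3.01, 3.01], [-0.46, 2.08], [-1.47, 1.51], [0.13, 2.56], [-1, 4.14], [0.04, 2.09], [-2.66, 2.66]. Speed limits (rad/s): [2.57, 2.57, 3.14, 3.14, 3.14, 3.14, 3.14].

## Interface

Orientations are given as a unit quaternion [x, y, z, w].
In Python, from plant import r gives the robot as it stands.
- The arm moves only by the tool play_rows, never from a script. Its argument "targets" is a list of rows, each a list of 6 numbers: the shift along the tool's x, y, z in m, then the turn, a rotation vector about the tool's x, y, z in rad. In form: [[tx, ty, tz, rx, ry, rz], ...]. A call has 1 to 5 rows; each row shifts and turns the pose as measured when the row begins, along the tool's axes as they then stand; what a row does not reach is not made up. A row lasts 1/12 s, in which the tool goes at most 41.7 mm and 7.16 degrees, less where a joint would pass 70% of its speed; a pose out of reach is approached as far as the arm can. A call is refused whole if a number of a shift passes 0.0417 or a number of a turn 0.125, either way. A call with a gripper value outside its range is refused whole. "hand" is the opening, from 0 (shut) to 1 (fully open), set as the call begins (left out, the last holds). The fingers move at their own pace and stop on an object; "squeeze" is the grip in N (left out, the last holds). Time passes only in rows, so rows that do not move let the fingers close. It gives the time, the measured TCP pose, the force and the opening at its end, in the units of the state.
- r.get_state(): the state, without advancing time (a new reading comes with each control period).
- r.snapshot(name): name is "scene" or "top" or "wrist"; returns the picture (384x512x3 uint8, blue, green, red); there is no depth.
- r.get_calibration(name): a dict with "intrinsics" (3x3 intrinsics, pixels), "R" (3x3) and "t" (3): a world point X has camera coordinates R X + t; the wrist camera has in their place "hand_eye" (4x4, takes a point from camera to tool coordinates, whose origin is the TCP and whose axes are the flange's). Camera axes: x right, y down, z forward; pixel columns grow to the right and rows downward; lengths in m; the calibration is good to about 2 mm. A picture is of the moment at which its call begins: read the wrist's pose just before it. get_calibration takes no time and is no camera call.
- r.finish_job(): hands the job in, once; it reports no verdict.
Trained networks look in the newest picture that a camera, given by its name, has taken for a name from the list of things; names that differ only in an ending like _2 or _b are one class to them, and where a whole thing is asked for, a point or a joint stands for the part that bears it (a point fixed in the world has none). Each returns a list of dicts, best first, with "confidence" (0 to 1); they miss things now and then, are a little off and sometimes report something else, mostly with a low value. They report only what shows in the picture. A call takes as long as a camera call. They do not tell look-alikes from the thing itself.
- r.search_frame(query, camera): "bbox" ([left, top, right, bottom] in pixels, round what is visible of it).
- r.tip_of(query, camera): "uv" ([column, row] in pixels: a listed point, or the origin of a listed thing).
The state is a dict: "clock": time; "q": joint angles; "qd": joint speeds; "joint_torque": joint torques, N m; "tool_pos": TCP position; "eef_rot": TCP orientation; "contact_force": force on the tool from outside, world axes, zero at the start; "moment": the same for the moment, N m; "opening": opening from 0.0 (shut) to 1.0 (fully open).
Only numpy, scipy, OpenCV 4.12 (cv2) and the standard library are available. Lean on these libraries where they do the work, as an engineer would, in place of code of your own. Each camera call takes 0.05 s, during which the arm holds its last target. There are 200 camera calls.

## Task

On the record-player repair table, stand the aluminium straightedge flush along the bare face of the upright brown terminal card, roughly centred on it, and let it go. Then take the spring clip off the tray wall by squeezing its handles, and finish while holding it: jaws spread wide around the card and straightedge together, beside the straightedge's upright grip, reaching well down over their top edges but touching neither. Do not let go of it, and leave the other things where they are.

Things in the scene. Friction and masses are not known exactly. Their poses are not given: they have to be found in the camera images.
- card: Upright stiff brown card, fixed: 3 mm thick, 180 mm long, top edge 40 mm above the table. Origin: on the table, at the middle of the bare front face, which looks along -x (towards the robot); the card fills x 0 to 3 mm, y runs along the card, z up. Behind it (x 3 to 48 mm) is its wooden foot, 10 mm high, with two brass screw heads to 13 mm.
- straightedge: Loose aluminium straightedge standing on its long edge: 12 mm thick (x), 150 mm long (y), 40 mm high; amid it an upright grip, also 12 mm thick, 30 mm long in y, rises to 82 mm. Origin: centre of its underside. 0.15 to 0.27 kg; faces alike; tips over if leaned 0.2 rad. Flush, its origin is at x = -6 mm in the card's frame. Grip it across x above 43 mm: a finger then passes over the card.
- tray: Fixed open steel tray 150 mm (x) by 110 mm (y), 45 mm high, walls 4 mm; origin: centre of its underside. It stands left or right of the card, the straightedge on the other side. The clip is parked on its near (-x) wall.
- clip: Steel spring clip, 22 mm wide, parked upright astride the tray wall, jaws down; 0.07 to 0.12 kg. Frame of its first lever (-x side): parked, the origin is midway between the jaw tips, 27 mm above the table; x across the jaws (squeeze along it), y along the pivot pin, z up to the handles. Held symmetrically, this lever leans by half the opening angle.
- clip_lever (a joint): Angle between the levers, rad: 0 parked (tips 4 mm apart), 0.70 fully spread (stop; 35 mm at the tips, 29 mm at the top of the 8 mm high jaw pads). Squeezing the handles spreads the jaws (levers do not cross). The spring closes with 0.27 N m at 0, 0.48 N m at 0.70: 7 to 12 N on the handle tops. Wide open: above 0.45.
- clip_jaw_a (a point): Inner lower edge of the tip of the first lever's jaw, mid width.
- clip_jaw_b (a point): The same point on the other lever's jaw (+x side); the middle between the two jaw points is the centre of the gap.
- clip_pivot (a point): Centre of the clip's pivot pin, 45 mm above the tips when parked. Above it the two handles flare, parked, to about 54 mm over their outer top edges, 86 mm above the tips; fully spread they are nearly parallel, about 24 mm over the outsides. Below it only the jaw pads stand between the levers.
- screwdriver: Bystander, leave it: screwdriver lying on the table on the robot's side of the card; origin under its middle.
- idler_wheel: Bystander, leave it: black rubber wheel, 56 mm across, 18 mm high, behind the card; origin under its centre.
- screw_jar: Bystander, leave it: glass jar, 50 mm across, 60 mm high, behind the card; origin under its centre.
- microswitch: Bystander, leave it: small black box 30 x 45 x 28 mm, behind the card; origin under its centre.
- motor_pulley: Bystander, leave it: brass pulley, 24 mm across, 20 mm high, to the left of the card (+y); origin under its centre.
- spacer: Bystander, leave it: aluminium spacer, 20 mm across, 20 mm high, to the right of the card (-y); origin under its centre.
- bearing: Bystander, leave it: steel bearing ring, 32 mm across, 10 mm high, lying in the tray; origin under its centre.
Mind the look-alikes: they are no part of the job. Of the things that look like the card, the middle-sized one is meant.

How it is judged:
On the way:
1. the straightedge stands flush along the card's bare face, roughly centred, released (x of straightedge in the frame of card between -0.009 and -0.003 m and y of straightedge in the frame of card between -0.03 and 0.03 m and angle between the y axis of straightedge and the y axis of card, either way round below 0.04 rad and angle between straightedge's own z axis and vertical below 0.06 rad and height (world z) of straightedge below 0.004 m and contact force between the fingers and straightedge below 0.1 N), for 0.2 s.
At the end, for the whole second after the job is handed in: Straightedge released, within 3 mm and 0.04 rad of flush, 30 mm of centred. Clip held (over 2 N), still, open over 0.45 rad, one jaw before the straightedge, one behind the card, tips 9+ mm below the top edges, 3+ mm off the table, within 66 mm of its middle, touching neither (all of step 1 and height (world z) of clip_jaw_a between 0.003 and 0.031 m and y of clip_jaw_a in the frame of straightedge between -0.066 and 0.066 m and height (world z) of clip_jaw_b between 0.003 and 0.031 m and y of clip_jaw_b in the frame of straightedge between -0.066 and 0.066 m and value of joint clip_lever above 0.45 rad and ((x of clip_jaw_a in the frame of card below -0.0125 m and x of clip_jaw_b in the frame of card above 0.0035 m) or (x of clip_jaw_b in the frame of card below -0.0125 m and x of clip_jaw_a in the frame of card above 0.0035 m)) and contact force between clip and card below 0.3 N and contact force between clip and straightedge below 0.3 N and contact force between the fingers and clip above 2 N and linear speed of clip below 0.03 m/s); the arm keeps its last pose, push and grip.
It fails at once if a bystander disturbed (moved over 30 mm) (distance of any of screwdriver, idler_wheel, screw_jar, microswitch, motor_pulley, spacer, bearing from where it was at the start of the episode above 0.03 m).
It also fails if it takes over 58 s, if anything falls off the work surface, if the arm or the gripper's body presses on something with over 40 N, if the wrist force passes 120 N, or if a joint passes its speed limit or range.

## Working session

There is one attempt and no reset: what is moved stays moved. The work goes in short steps, Python scripts to look and compute and a tool call to move; the robot and the scene stay as the last step left them, time stands still between calls to the robot, and variables do not carry over. Pictures are saved under pics/ and viewed, on a budget of 10 in all, crops included, one or two more only if the job needs it, and the job is handed in when it is done.

Besides the shell and the picture viewer there is one more tool, called after ">>>" as name(argument=value, ...) on one line, values as JSON. play_rows: Moves the arm, as the interface text tells. Its arguments: {"type":"object","properties":{"targets":{"type":"array","items":{"type":"array","items":{"type":"number"}}},"hand":{"type":"number"},"squeeze":{"type":"number"}},"required":["targets"]}

```bash
ls; mkdir -p pics; python3 - <<'E'
from plant import r
import cv2,numpy as np
s=r.get_state();print(s)
for c in("scene","top"):
    im=r.snapshot(c);cv2.imwrite(f"pics/{c}0.png",im)
    print(c,{k:np.round(v,4).tolist() for k,v in r.get_calibration(c).items()})
    for q in ("card","straightedge","tray","clip","screwdriver"):
        print(q,[(np.round(d["bbox"]).tolist(),round(d["confidence"],2)) for d in r.search_frame(q,c)],[(np.round(d["uv"],1).tolist(),round(d["confidence"],2)) for d in r.tip_of(q,c)])
print({k:np.round(v,4).tolist() for k,v in r.get_calibration("wrist").items()})
E
```

```text
pics
{'clock': 0.0, 'q': array([ 1.18281986,  0.69000351, -0.19451451,  1.56633359,  0.15728044,
        0.90250587, -0.21507821]), 'qd': array([-0.00049735,  0.00080336, -0.00179932, -0.00019606,  0.00019802,
        0.00221071, -0.00034434]), 'joint_torque': array([-5.49461174e-05, -5.27556288e+01, -1.26664594e+00, -1.53428757e+01,
       -5.25832234e-02,  6.51410475e-03,  1.25886213e-04]), 'tool_pos': array([ 0.25553513, -0.56961378,  0.2059007 ]), 'eef_rot': array([ 9.77835190e-01,  2.09374008e-01, -2.52172340e-04, -8.95512663e-04]), 'contact_force': array([-0.35675808,  0.0431458 , -1.16974462]), 'moment': array([-0.02842795, -0.03693358, -0.02616835]), 'opening': 1.000529759393295}
scene {'intrinsics': [[439.523, 0.0, 255.9021], [0.0, 439.523, 200.4209], [0.0, 0.0, 1.0]], 'R': [[-0.859, 0.512, -0.006], [0.3401, 0.5617, -0.7542], [-0.3828, -0.6499, -0.6566]], 't': [0.4519, -0.1315, 1.2478]}
card [([237.0, 110.0, 300.0, 171.0], 0.88), ([202.0, 206.0, 250.0, 272.0], 0.75), ([148.0, 156.0, 174.0, 184.0], 0.68)] [([278.4, 140.7], 0.77), ([169.6, 169.3], 0.66), ([232.7, 238.6], 0.61)
[... 679 characters left out ...]
, 0.56)] [([338.9, 271.6], 0.82), ([349.6, 157.0], 0.75), ([234.5, 167.9], 0.68)]
straightedge [([329.0, 184.0, 383.0, 201.0], 0.74)] [([354.3, 191.0], 0.82)]
tray [([100.0, 149.0, 155.0, 218.0], 0.74)] [([130.9, 185.8], 0.74)]
clip [([126.0, 192.0, 147.0, 215.0], 0.69), ([297.0, 199.0, 302.0, 205.0], 0.43)] [([141.0, 205.6], 0.47), ([352.1, 191.4], 0.27)]
screwdriver [([210.0, 228.0, 281.0, 241.0], 0.65), ([127.0, 190.0, 148.0, 206.0], 0.26)] [([243.9, 238.4], 0.71)]
{'intrinsics': [[341.2548, 0.0, 256.4382], [0.0, 341.2548, 191.0873], [0.0, 0.0, 1.0]], 'hand_eye': [[0.0001, -0.9592, -0.2827, 0.0724], [1.0, 0.0001, -0.0002, 0.0002], [0.0002, -0.2827, 0.9592, -0.1772], [0.0, 0.0, 0.0, 1.0]]}
```

```bash
cat > h.py <<'E'
from plant import r
import cv2,numpy as np
from scipy.spatial.transform import Rotation as Ro
def cam(c):
    k=r.get_calibration(c)
    if c!="wrist": return k["intrinsics"],k["R"],k["t"]
    s=r.get_state();T=np.eye(4);T[:3,:3]=Ro.from_quat(s["eef_rot"]).as_matrix();T[:3,3]=s["tool_pos"]
    W=np.linalg.inv(T@k["hand_eye"]);return k["intrinsics"],W[:3,:3],W[:3,3]
def back(C,uv,z):
    K,R,t=C;d=R.T@np.linalg.inv(K)@[uv[0],uv[1],1];o=-R.T@t
    return o+d*(z-o[2])/d[2]
def proj(C,X):
    K,R,t=C;p=K@(R@np.asarray(X)+t);return p[:2]/p[2]
def tri(pairs):
    A=[];b=[]
    for (K,R,t),uv in pairs:
        d=R.T@np.linalg.inv(K)@[uv[0],uv[1],1];d/=np.linalg.norm(d);o=-R.T@t
        P=np.eye(3)-np.outer(d,d);A.append(P);b.append(P@o)
    return np.linalg.lstsq(np.vstack(A),np.hstack(b),rcond=None)[0]
E
python3 - <<'E'
from h import *
import cv2
s=cv2.imread("pics/scene0.png");t=cv2.imread("pics/top0.png")
cv2.imwrite("pics/m1.png",cv2.resize(t[120:300,80:410],(800,436),interpolation=cv2.INTER_CUBIC))
cv2.imwrite("pics/m2.png",cv2.resize(s[90:390,130:420],(580,600),interpolation=cv2.INTER_CUBIC))
S=cam("scene");T=cam("top")
for n,uvt,uvs in [("cA",(338.9,271.6),(0,0)),("cB",(349.6,157),(0,0)),("cC",(234.5,167.9),(0,0)),("se",(354.3,191),(199.4,158.9)),("tray",(130.9,185.8),(341.8,323.8)),("clip",(141,205.6),(351.5,287.6)),("scr",(243.9,238.4),(302.9,203.9))]:
    print(n,back(T,uvt,0).round(3),back(S,uvs,0).round(3))
for u in [(278.4,140.7),(169.6,169.3),(232.7,238.6)]: print(back(S,u,0).round(3))
for b in [(295,246,388,272),(328,144,374,156),(204,143,273,166)]:
    print("w",np.linalg.norm(back(T,(b[0],b[1]),.04)-back(T,(b[2],b[1]),.04)).round(3))
E
```

```text
cA [ 0.309 -0.263  0.   ] [ 0.822 -2.162  0.   ]
cB [ 0.632 -0.294  0.   ] [ 0.822 -2.162  0.   ]
cC [0.591 0.035 0.   ] [ 0.822 -2.162  0.   ]
se [ 0.535 -0.307  0.   ] [ 0.534 -0.297  0.   ]
tray [0.531 0.323 0.   ] [0.532 0.327 0.   ]
clip [0.476 0.292 0.   ] [0.461 0.271 0.   ]
scr [0.393 0.002 0.   ] [0.396 0.01  0.   ]
[ 0.294 -0.259  0.   ]
[ 0.625 -0.295  0.   ]
[0.602 0.024 0.   ]
w 0.251
w 0.128
w 0.189
```

View pics/m1.png

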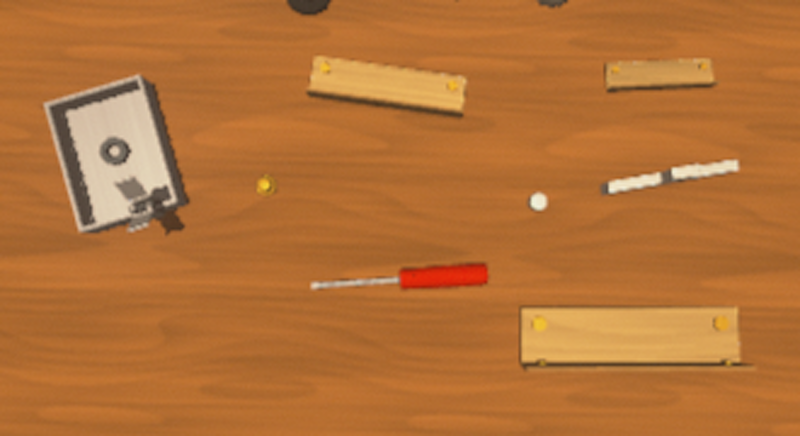

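View pics/m2.png

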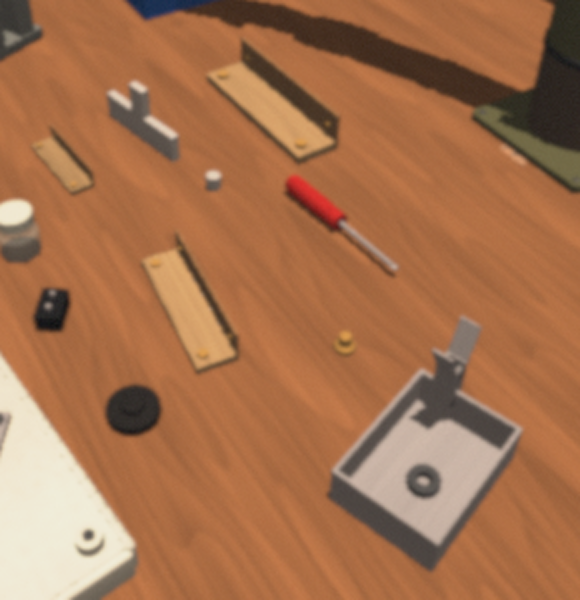

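Top and scene views agree. There are three card look-alikes: 251, 189 and 128 mm long. The middle one is at about (0.59, 0.03). The straightedge is at about (0.535, -0.30), and the clip is on the tray wall at about (0.46, 0.28). I'll move above the straightedge first.

>>> play_rows(targets=[[0.036, -0.013, -0.005, 0, 0, 0], [0.036, -0.013, -0.005, 0, 0, 0], [0.036, -0.013, -0.005, 0, 0, 0], [0.036, -0.013, -0.005, 0, 0, 0], [0.036, -0.013, -0.005, 0, 0, 0]], hand=1)

```text
clock: 1.52
tool_pos: [0.3869, -0.4437, 0.2297]
eef_rot: [0.98, 0.198, -0.005, 0.002]
contact_force: [1.3, -0.3, 0.0]
opening: 1.0
```

>>> play_rows(targets=[[0.036, -0.013, -0.005, 0, 0, 0], [0.036, -0.013, -0.005, 0, 0, 0], [0.036, -0.013, -0.005, 0, 0, 0], [0.036, -0.013, -0.005, 0, 0, 0], [0.036, -0.013, -0.005, 0, 0, 0]])

```text
clock: 1.93
tool_pos: [0.5335, -0.3069, 0.2548]
eef_rot: [0.98, 0.197, -0.004, 0.002]
contact_force: [1.1, -1.5, 0.9]
opening: 1.002
```

>>> play_rows(targets=[[0, 0, 0, 0, 0, -0.12], [0, 0, 0, 0, 0, -0.12], [0, 0, 0, 0, 0, -0.12], [0, 0, 0, 0, 0, -0.12], [0, 0, 0, 0, 0, -0.12]])

```text
clock: 2.35
tool_pos: [0.5468, -0.2903, 0.2567]
eef_rot: [0.872, 0.49, 0.001, 0.001]
contact_force: [-0.7, -0.3, 0.2]
opening: 0.997
```

>>> play_rows(targets=[[0, 0, 0, 0, 0, -0.12], [0, 0, 0, 0, 0, -0.12], [0, 0, 0, 0, 0, -0.12], [0, 0, 0, 0, 0, -0.12], [0, 0, 0, 0, 0, -0.12]])

```text
clock: 2.77
tool_pos: [0.547, -0.29, 0.2568]
eef_rot: [0.68, 0.734, 0.0, 0.001]
contact_force: [0.3, -0.7, 0.6]
opening: 1.0
```

>>> play_rows(targets=[[0, 0, 0, 0, 0, -0.12], [0, 0, 0, 0, 0, 0], [0, 0, 0, 0, 0, 0]])

```text
clock: 3.02
tool_pos: [0.5467, -0.2903, 0.2566]
eef_rot: [0.633, 0.775, 0.0, 0.001]
contact_force: [0.2, 0.5, -0.4]
opening: 1.002
```

```bash
python3 - <<'E'
from h import *
C=cam("wrist");im=r.snapshot("wrist");cv2.imwrite("pics/w1.png",im)
print(r.get_state()["tool_pos"],Ro.from_quat(r.get_state()["eef_rot"]).as_matrix().round(3).tolist())
for d in r.search_frame("straightedge","wrist"): print(np.round(d["bbox"]),d["confidence"])
for d in r.tip_of("straightedge","wrist"): print(d,back(C,d["uv"],0).round(4))
E
```

```text
[ 0.54662362 -0.29047745  0.25660339] [[-0.2, 0.98, 0.002], [0.98, 0.2, -0.001], [-0.001, 0.002, -1.0]]
[230.  99. 248. 225.] 0.67
{'uv': [240.2, 156.9], 'confidence': 0.88} [ 0.5279 -0.3037  0.    ]
```

View pics/w1.png

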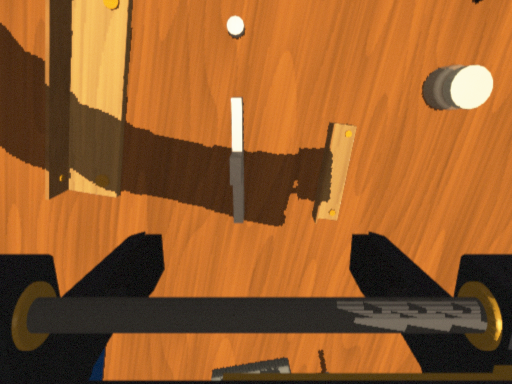

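The straightedge runs from (236.5, 98) to (238.5, 221) with its grip near row 170. The robot's shadow crosses it. I'll compute its ends at the top-edge height.

```bash
python3 - <<'E'
from h import *
C=cam("wrist");im=cv2.imread("pics/w1.png")
g=im.astype(int)
# silver/grey: low saturation
hsv=cv2.cvtColor(im,cv2.COLOR_BGR2HSV)
for row in (100,110,125,140,160,175,190,205,215,219,222):
    m=np.where(hsv[row,222:255,1]<90)[0]+222
    print(row,m.min() if len(m) else None,m.max() if len(m) else None)
a=back(C,(236.5,98),.04);b=back(C,(239,221),.04)
print(a,b,np.linalg.norm(a-b),(a+b)/2,np.arctan2(-(a-b)[0],(a-b)[1]))
T=cam("top")
a=back(T,(329.5,197.5),.04);b=back(T,(384.5,188),.04);print(a,b,np.linalg.norm(a-b),(a+b)/2,np.arctan2(-(a-b)[0],(a-b)[1]))
E
```

```text
100 231 241
110 231 242
125 232 242
140 232 242
160 230 242
175 230 243
190 233 243
205 234 243
215 234 243
219 234 242
222 None None
[ 0.51181862 -0.23171595  0.04      ] [ 0.54187816 -0.37519868  0.04      ] 0.14659763814238874 [ 0.52684839 -0.30345731  0.04      ] 0.20651260732550294
[ 0.50995267 -0.22690191  0.04      ] [ 0.54043705 -0.37797001  0.04      ] 0.15411316741885298 [ 0.52519486 -0.30243596  0.04      ] 0.19911834601251738
```

>>> play_rows(targets=[[-0.003, -0.0075, 0.034, 0, 0, 0], [-0.003, -0.0075, 0.034, 0, 0, 0], [-0.003, -0.0075, 0.034, 0, 0, 0], [0, 0, 0.034, 0, 0, 0], [0, 0, 0.03, 0, 0, 0]])

```text
clock: 3.58
tool_pos: [0.536, -0.3069, 0.0945]
eef_rot: [0.636, 0.772, 0.003, 0.012]
contact_force: [0.2, -0.4, 0.6]
opening: 0.995
```

>>> play_rows(targets=[[0, 0, 0.02, 0, 0, 0], [0, 0, 0.012, 0, 0, 0], [0, 0, 0, 0, 0, 0]])

```text
clock: 3.83
tool_pos: [0.5318, -0.3062, 0.0543]
eef_rot: [0.638, 0.77, 0.001, 0.007]
contact_force: [0.3, -0.4, -0.4]
opening: 1.0
```

```bash
python3 - <<'E'
from h import *
s=r.get_state();print(s["tool_pos"],s["contact_force"],s["opening"],Ro.from_quat(s["eef_rot"]).as_matrix().round(3).tolist())
cv2.imwrite("pics/w2.png",r.snapshot("wrist"))
E
```

```text
[ 0.53178119 -0.30623163  0.05434306] [ 0.3405586  -0.35346678 -0.44853723] 1.0001603341078842 [[-0.186, 0.982, 0.012], [0.982, 0.186, -0.008], [-0.01, 0.01, -1.0]]
```

View pics/w2.png

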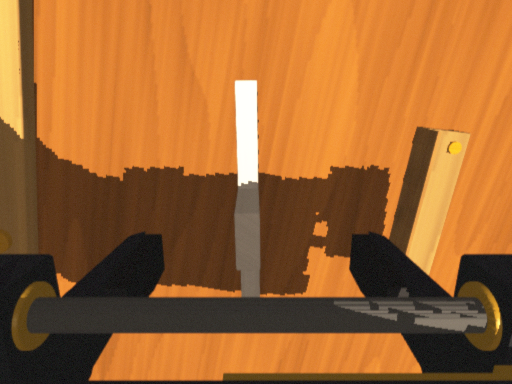

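The grip's top face spans columns 235–261 and rows 211–270, between the fingertips at 162 and 350.

```bash
cat >> h.py <<'E'
def rel(pos,yaw):
    """shift (tool axes) and turn to put TCP at pos, pointing straight down with tool y at yaw"""
    s=r.get_state();M=Ro.from_quat(s["eef_rot"]).as_matrix()
    y=np.array([np.cos(yaw),np.sin(yaw),0]);z=np.array([0,0,-1.]);G=np.c_[np.cross(y,z),y,z]
    print("shift",(M.T@(np.asarray(pos)-s["tool_pos"])).round(4),"turn",Ro.from_matrix(M.T@G).as_rotvec().round(4))
E
python3 - <<'E'
from h import *
C=cam("wrist")
for uv in [(235.5,211),(259.5,211),(236,269),(260.5,269),(247.5,211),(248,269)]: print(uv,back(C,uv,.082).round(4))
a=back(C,(246,81),.04);print(a)
print(proj(C,[.5268,-.3035,.082]))
rel([.5285,-.3035,.053],.2)
E
```

```text
(235.5, 211) [ 0.5187 -0.2898  0.082 ]
(259.5, 211) [ 0.5297 -0.2878  0.082 ]
(236, 269) [ 0.5241 -0.3198  0.082 ]
(260.5, 269) [ 0.536  -0.3176  0.082 ]
(247.5, 211) [ 0.5242 -0.2888  0.082 ]
(248, 269) [ 0.5299 -0.3187  0.082 ]
[ 0.5122887 -0.2314973  0.04     ]
[247.36858251 240.18585719]
shift [ 0.0036 -0.0034  0.0024] turn [ 0.0111  0.0104 -0.0123]
```

>>> play_rows(targets=[[0.0035, -0.005, 0.003, 0.011, 0.01, -0.011], [0, 0, 0, 0, 0, 0]])

```text
clock: 4.05
tool_pos: [0.5277, -0.3039, 0.0538]
eef_rot: [0.633, 0.774, -0.0, 0.001]
contact_force: [-1.1, -0.1, 0.5]
opening: 1.001
```

>>> play_rows(targets=[[0, 0, 0, 0, 0, 0], [0, 0, 0, 0, 0, 0], [0, 0, 0, 0, 0, 0], [0, 0, 0, 0, 0, 0], [0, 0, 0, 0, 0, 0]], hand=0, squeeze=20)

```text
clock: 4.47
tool_pos: [0.5307, -0.3052, 0.0583]
eef_rot: [0.634, 0.773, 0.001, 0.005]
contact_force: [0.7, -0.1, 0.5]
opening: 0.649
```

>>> play_rows(targets=[[0, 0, 0, 0, 0, 0], [0, 0, 0, 0, 0, 0], [0, 0, 0, 0, 0, 0], [0, 0, 0, 0, 0, 0], [0, 0, 0, 0, 0, 0]])

```text
clock: 4.88
tool_pos: [0.531, -0.3054, 0.0589]
eef_rot: [0.634, 0.773, 0.001, 0.005]
contact_force: [0.2, 0.1, -0.4]
opening: 0.268
```

>>> play_rows(targets=[[0, 0, 0, 0, 0, 0], [0, 0, 0, 0, 0, 0]])

```text
clock: 5.05
tool_pos: [0.5309, -0.3054, 0.0587]
eef_rot: [0.634, 0.773, 0.001, 0.005]
contact_force: [0.4, 0.2, 0.2]
opening: 0.118
```

>>> play_rows(targets=[[0, 0, 0, 0, 0, 0], [0, 0, 0, 0, 0, 0]])

```text
clock: 5.22
tool_pos: [0.5309, -0.3053, 0.0586]
eef_rot: [0.634, 0.773, 0.001, 0.005]
contact_force: [0.6, -0.1, 0.3]
opening: 0.004
```

```bash
python3 - <<'E'
from h import *
C=cam("wrist");cv2.imwrite("pics/w3.png",r.snapshot("wrist"))
for uv in [(246,81)]: print(proj(C,[.5268,-.3035,.082]),proj(C,[.5123,-.2315,.04]))
E
```

```text
[250.12694731 239.63217504] [250.03766909  83.71983591]
```

View pics/w3.png

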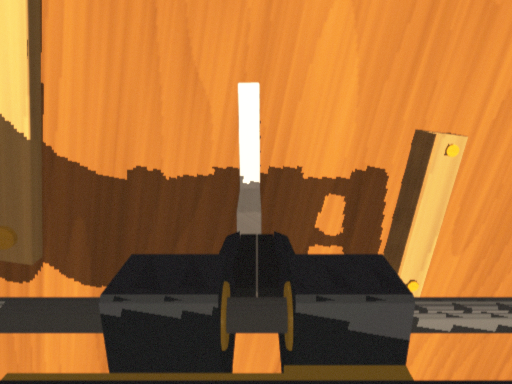

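The fingers closed on air above the grip. The tips appear at row 235, where the claimed TCP should project to row 226. The scale also puts them about 30 mm behind the reported TCP. So the real tips sit higher than reported. I'll open, go about 30 mm lower (safe either way, nothing under the fingers) and retry.

>>> play_rows(targets=[[0, 0, 0, 0, 0, 0], [0, 0, 0, 0, 0, 0], [0, 0, 0, 0, 0, 0], [0, 0, 0, 0, 0, 0], [0, 0, 0, 0, 0, 0]], hand=1)

```text
clock: 5.68
tool_pos: [0.5309, -0.3053, 0.0586]
eef_rot: [0.634, 0.773, 0.001, 0.005]
contact_force: [0.1, -0.6, 0.2]
opening: 0.36
```

>>> play_rows(targets=[[0, 0, 0, 0, 0, 0], [0, 0, 0, 0, 0, 0], [0, 0, 0, 0, 0, 0], [0, 0, 0, 0, 0, 0], [0, 0, 0, 0, 0, 0]])

```text
clock: 6.1
tool_pos: [0.5309, -0.3053, 0.0586]
eef_rot: [0.634, 0.773, 0.001, 0.005]
contact_force: [-0.1, -0.4, 0.3]
opening: 0.738
```

>>> play_rows(targets=[[0, -0.002, 0.016, 0, 0, 0], [0, -0.002, 0.016, 0, 0, 0], [0, 0, 0.004, 0, 0, 0], [0, 0, 0, 0, 0, 0], [0, 0, 0, 0, 0, 0]])

```text
clock: 6.52
tool_pos: [0.5286, -0.3066, 0.0226]
eef_rot: [0.634, 0.773, 0.002, 0.006]
contact_force: [-0.9, -0.2, 0.5]
opening: 0.998
```

```bash
python3 - <<'E'
from h import *
C=cam("wrist")
s=r.get_state();print(s["tool_pos"],s["contact_force"],s["opening"])
rel([.527,-.3037,.024],.2)
E
```

```text
[ 0.52855793 -0.30663987  0.02263285] [-0.88063487 -0.21667339  0.48749228] 0.9981642802778484
shift [ 0.0032 -0.0009 -0.0014] turn [ 0.0101  0.0075 -0.003 ]
```

>>> play_rows(targets=[[0.003, -0.001, -0.001, 0.01, 0.007, -0.003], [0, 0, 0, 0, 0, 0], [0, 0, 0, 0, 0, 0], [0, 0, 0, 0, 0, 0], [0, 0, 0, 0, 0, 0]], hand=0)

```text
clock: 6.93
tool_pos: [0.5289, -0.3039, 0.0264]
eef_rot: [0.633, 0.774, 0.001, 0.002]
contact_force: [0.6, -0.8, -0.4]
opening: 0.647
```

>>> play_rows(targets=[[0, 0, 0, 0, 0, 0], [0, 0, 0, 0, 0, 0], [0, 0, 0, 0, 0, 0], [0, 0, 0, 0, 0, 0], [0, 0, 0, 0, 0, 0]])

```text
clock: 7.35
tool_pos: [0.5292, -0.3042, 0.027]
eef_rot: [0.633, 0.774, 0.001, 0.002]
contact_force: [-0.1, 2.1, 0.1]
opening: 0.265
```

>>> play_rows(targets=[[0, 0, 0, 0, 0, 0], [0, 0, 0, 0, 0, 0], [0, 0, 0, 0, 0, 0], [0, 0, 0, 0, 0, 0]])

```text
clock: 7.68
tool_pos: [0.5288, -0.3042, 0.0269]
eef_rot: [0.633, 0.774, 0.0, 0.002]
contact_force: [-0.7, -0.4, -0.2]
opening: 0.137
```

```bash
python3 - <<'E'
from h import *
s=r.get_state();print(s["tool_pos"],s["contact_force"],s["opening"])
rel([.527,-.3037,.024],.2)
cv2.imwrite("pics/w4.png",r.snapshot("wrist"))
E
```

```text
[ 0.52879064 -0.30420814  0.0268881 ] [-0.65856687 -0.44891843 -0.22637441] 0.13743140996112793
shift [ 0.0009 -0.0017  0.0029] turn [0.0027 0.0023 0.0002]
```

View pics/w4.png

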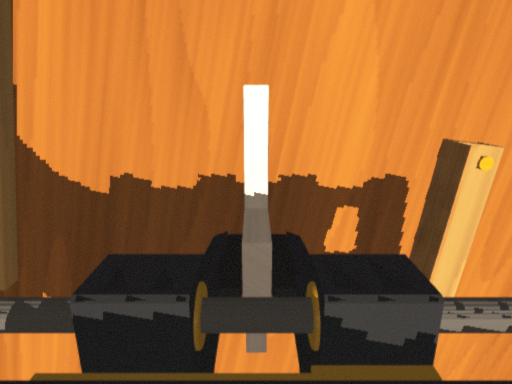

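The straightedge is gripped: opening 0.137 is 12.1 mm, and the grip lies between the pads. Next I lift it and go look at the card from nearby.

>>> play_rows(targets=[[0, 0, -0.02, 0, 0, 0], [0, 0, -0.03, 0, 0, 0], [0.03, 0.003, -0.02, 0, 0, 0], [0.033, 0.003, -0.015, 0, 0, 0], [0.033, 0.003, -0.015, 0, 0, 0]], squeeze=30)

```text
clock: 8.15
tool_pos: [0.5131, -0.2153, 0.1236]
eef_rot: [0.639, 0.769, -0.004, -0.002]
contact_force: [0.9, 0.3, -2.6]
opening: 0.136
```

>>> play_rows(targets=[[0.033, 0.003, -0.015, 0, 0, 0], [0.033, 0.003, -0.015, 0, 0, 0], [0.033, 0.003, -0.015, 0, 0, 0], [0.025, 0.003, -0.01, 0, 0, 0], [0.012, 0.002, 0, 0, 0, 0]])

```text
clock: 8.57
tool_pos: [0.5002, -0.0678, 0.1823]
eef_rot: [0.638, 0.77, -0.002, -0.002]
contact_force: [1.1, -0.6, -1.8]
opening: 0.136
```

>>> play_rows(targets=[[0, 0, 0, 0, 0, 0], [0, 0, 0, 0, 0, 0], [0, 0, 0, 0, 0, 0]])

```text
clock: 8.82
tool_pos: [0.4996, -0.0641, 0.1826]
eef_rot: [0.635, 0.773, -0.002, -0.003]
contact_force: [-0.2, 0.4, -2.2]
opening: 0.132
```

```bash
python3 - <<'E'
from h import *
s=r.get_state();print(s["tool_pos"],s["contact_force"],s["opening"])
C=cam("wrist");cv2.imwrite("pics/w5.png",r.snapshot("wrist"))
for d in r.tip_of("card","wrist"): print(d,back(C,d["uv"],0).round(4))
E
```

```text
[ 0.49958017 -0.06408294  0.1826487 ] [-0.20304645  0.42116145 -2.19824611] 0.1319408100835302
{'uv': [375.3, 99.7], 'confidence': 0.97} [0.6039 0.0219 0.    ]
{'uv': [72.8, 292.7], 'confidence': 0.65} [ 0.3115 -0.2661  0.    ]
```

View pics/w5.png

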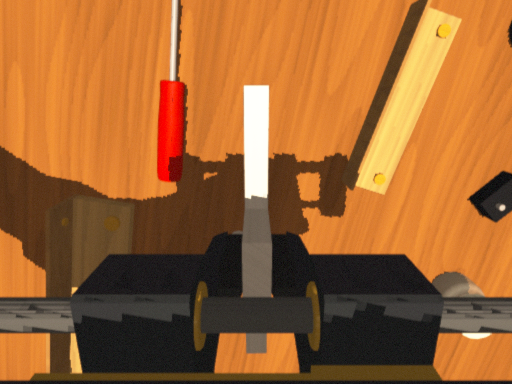

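```bash
python3 - <<'E'
from h import *
C=cam("wrist");im=cv2.imread("pics/w5.png").astype(int)
for row in (12,60,110,150,180,186):
    c0=int(432-(row-8)*72/179)
    print(row,c0-22,[tuple(p) if 0 else int(p.sum()//3) for p in im[row,c0-22:c0+14]])
pts=[]
for row in range(12,184,4):
    c0=432-(row-8)*72/179; seg=im[row,int(c0)-14:int(c0)+14,1]
    g=np.diff(seg);k=np.argmax(g);pts.append((int(c0)-14+k+1,row))
pts=np.array(pts,float);p=np.polyfit(pts[:,1],pts[:,0],1);res=pts[:,0]-np.polyval(p,pts[:,1]);ok=abs(res)<2
p=np.polyfit(pts[ok,1],pts[ok,0],1);print(p,ok.sum(),len(ok),res[ok].std())
a=back(C,(np.polyval(p,10),10),.04);b=back(C,(np.polyval(p,180),180),.04);d=a-b
print(a,b,"yaw",np.arctan2(-d[0],d[1]))
# card ends: row scan of tan extents along line
T=cam("top")
it=cv2.imread("pics/top0.png").astype(int)
a=back(T,(80+310*.4125,120+92*.4125),.04);b=back(T,(80+462*.4125,120+113*.4125),.04);print(a,b,np.linalg.norm(a-b),(a+b)/2)
E
```

```text
12 408 [72, 60, 64, 58, 62, 58, 57, 54, 54, 57, 54, 56, 54, 60, 83, 147, 160, 164, 169, 182, 184, 189, 189, 192, 191, 191, 193, 193, 194, 192, 189, 191, 192, 191, 183, 171]
60 389 [66, 57, 61, 57, 57, 58, 54, 58, 55, 57, 57, 58, 60, 76, 121, 158, 163, 168, 181, 185, 187, 191, 191, 191, 193, 197, 195, 195, 191, 189, 188, 185, 188, 191, 190, 189]
110 368 [99, 63, 59, 63, 60, 55, 61, 60, 58, 52, 56, 56, 56, 58, 86, 145, 155, 161, 175, 185, 182, 183, 188, 192, 196, 197, 196, 196, 193, 191, 191, 189, 191, 193, 190, 187]
150 352 [96, 67, 57, 62, 55, 60, 60, 61, 56, 61, 57, 59, 60, 71, 117, 152, 159, 170, 191, 191, 186, 185, 186, 194, 198, 199, 195, 193, 190, 191, 188, 188, 189, 189, 192, 191]
180 340 [51, 52, 53, 58, 57, 56, 56, 55, 55, 55, 53, 56, 57, 54, 60, 65, 88, 153, 193, 192, 188, 188, 191, 200, 199, 196, 194, 191, 190, 192, 192, 192, 183, 139, 140, 163]
186 338 [50, 50, 48, 44, 53, 55, 50, 64, 90, 76, 59, 57, 56, 60, 63, 64, 83, 126, 150, 168, 170, 173, 184, 193, 195, 196, 192, 191, 190, 192, 191, 190, 186, 189, 190, 195]
[-4.10365854e-01  4.27924390e+02] 41 43 0.3848834135942606
[0.60966243 0.09704217 0.04      ] [ 0.59227046 -0.05699708  0.04      ] yaw -0.11242995764298247
[0.60869823 0.10688513 0.04      ] [ 0.59004767 -0.06490551  0.04      ] 0.17280008450850068 [0.59937295 0.02098981 0.04      ]
```

The card's front top edge fits a line with 0.4 px scatter. That gives an origin of about (0.601, 0.021) and yaw -0.112, and the detector agrees to within 3 mm. I'll move to a pre-pose 18 mm in front of it.

>>> play_rows(targets=[[0.023, 0.03, 0, 0, 0, 0], [0.023, 0.03, 0, 0, 0, 0.03], [0.012, 0.017, 0, 0, 0, 0.08], [0, 0, 0, 0, 0, 0.1], [0, 0, 0, 0, 0, 0.08]])

```text
clock: 9.33
tool_pos: [0.565, -0.0031, 0.177]
eef_rot: [0.75, 0.662, -0.008, -0.003]
contact_force: [-0.8, -0.5, -4.3]
opening: 0.133
```

>>> play_rows(targets=[[0, 0, 0.025, 0, 0, 0.02], [0, 0, 0.03, 0, 0, 0], [0, 0, 0.025, 0, 0, 0], [0, 0, 0, 0, 0, 0], [0, 0, 0, 0, 0, 0]])

```text
clock: 9.75
tool_pos: [0.567, -0.0105, 0.0929]
eef_rot: [0.761, 0.648, -0.008, -0.001]
contact_force: [1.0, 0.8, -2.2]
opening: 0.134
```

```bash
python3 - <<'E'
from h import *
s=r.get_state();print(s["tool_pos"],s["contact_force"],s["opening"])
rel([.5773,.0237,.0295],-.1124)
E
```

```text
[ 0.56697992 -0.01049012  0.09292777] [ 1.02063357  0.83002016 -2.17981421] 0.13394093899983833
shift [0.0361 0.0055 0.063 ] turn [-0.0125  0.0104 -0.0478]
```

>>> play_rows(targets=[[0.02, 0.003, 0, -0.006, 0.005, -0.024], [0.016, 0.0025, 0.01, -0.006, 0.005, -0.024], [0, 0, 0.015, 0, 0, 0], [0, 0, 0.01, 0, 0, 0], [0, 0, 0, 0, 0, 0]])

```text
clock: 10.17
tool_pos: [0.5819, 0.0224, 0.0592]
eef_rot: [0.747, 0.665, 0.002, 0.002]
contact_force: [-0.6, -0.2, -2.3]
opening: 0.136
```

>>> play_rows(targets=[[0, 0, 0, 0, 0, 0], [0, 0, 0, 0, 0, 0]])

```text
clock: 10.33
tool_pos: [0.5821, 0.022, 0.0595]
eef_rot: [0.747, 0.665, 0.002, 0.002]
contact_force: [0.2, 0.7, -2.9]
opening: 0.132
```

```bash
python3 - <<'E'
from h import *
s=r.get_state();print(s["tool_pos"],s["contact_force"],s["opening"])
rel([.5773,.0237,.0295],-.1124)
C=cam("wrist");cv2.imwrite("pics/w6.png",r.snapshot("wrist"))
E
```

```text
[0.58213637 0.02200569 0.05948197] [ 0.19595935  0.6804063  -2.9086503 ] 0.13153595523897063
shift [ 0.0011 -0.0052  0.0299] turn [ 0.0064  0.0001 -0.0029]
```

View pics/w6.png

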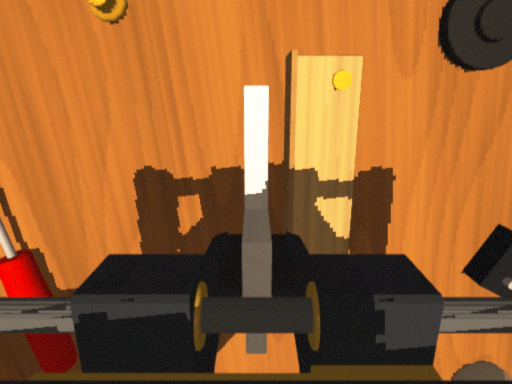

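The straightedge (cols 245–269) and the card (edge near col 290–297, left end at row 52) look parallel. I'll measure the residual gap from this close view.

```bash
python3 - <<'E'
from h import *
C=cam("wrist");im=cv2.imread("pics/w6.png").astype(int)
for row in (60,80,110,140,160): print(row,[int(p.sum()//3) for p in im[row,278:305]])
s=r.get_state();M=Ro.from_quat(s["eef_rot"]).as_matrix()
for row in (60,90,120,150): 
    for c in (289,297): print(row,c,(M.T@(back(C,(c,row),.04)-s["tool_pos"])).round(4))
print("end",(M.T@(back(C,(293,52),.04)-s["tool_pos"])).round(4), "SE end",(M.T@(back(C,(257,86),.0726)-s["tool_pos"])).round(4))
E
```

```text
60 [124, 130, 130, 134, 134, 137, 132, 93, 61, 58, 55, 54, 60, 92, 155, 163, 163, 163, 163, 177, 184, 188, 191, 193, 193, 192, 193]
80 [120, 118, 124, 129, 132, 134, 133, 84, 61, 56, 53, 53, 64, 117, 154, 156, 159, 160, 168, 184, 190, 190, 193, 192, 193, 193, 192]
110 [120, 122, 119, 119, 124, 124, 103, 62, 57, 53, 55, 62, 100, 154, 158, 159, 158, 164, 187, 189, 192, 190, 190, 191, 192, 189, 190]
140 [127, 128, 123, 123, 123, 116, 72, 56, 54, 54, 54, 81, 150, 156, 156, 156, 160, 183, 190, 191, 193, 192, 190, 192, 191, 192, 188]
160 [127, 127, 126, 125, 101, 85, 54, 51, 48, 53, 67, 115, 153, 156, 157, 158, 168, 189, 192, 192, 192, 193, 190, 190, 193, 190, 188]
60 289 [0.0883 0.0173 0.0198]
60 297 [0.0883 0.0216 0.0198]
90 289 [0.0727 0.0177 0.0198]
90 297 [0.0728 0.0221 0.0198]
120 289 [0.0564 0.0181 0.0198]
120 297 [0.0564 0.0227 0.0198]
150 289 [0.0393 0.0186 0.0198]
150 297 [0.0393 0.0233 0.0199]
end [0.0923 0.0193 0.0198] SE end [ 0.0744 -0.     -0.0129]
```

>>> play_rows(targets=[[0.001, 0.003, 0.012, 0.006, 0, -0.004], [0, 0, 0.01, 0, 0, 0], [0, 0, 0.005, 0, 0, 0], [0, 0, 0, 0, 0, 0], [0, 0, 0, 0, 0, 0]])

```text
clock: 10.8
tool_pos: [0.587, 0.0214, 0.031]
eef_rot: [0.746, 0.666, 0.001, 0.001]
contact_force: [-0.2, 0.4, -1.9]
opening: 0.133
```

```bash
python3 - <<'E'
from h import *
s=r.get_state();print(s["tool_pos"],s["contact_force"],s["opening"])
rel([.5946,.0217,.0275],-.11)
E
```

```text
[0.58701919 0.02143019 0.03101047] [-0.24351481  0.40011854 -1.9381803 ] 0.132892564318449
shift [0.0011 0.0075 0.0035] turn [ 0.0027  0.0003 -0.0028]
```

>>> play_rows(targets=[[0, 0.003, 0.002, 0.003, 0, 0], [0, 0.003, 0.001, 0, 0, 0], [0, 0, 0, 0, 0, 0]])

```text
clock: 11.05
tool_pos: [0.5933, 0.0206, 0.0276]
eef_rot: [0.746, 0.666, -0.001, -0.0]
contact_force: [-1.0, 0.3, -2.7]
opening: 0.134
```

>>> play_rows(targets=[[0, 0.002, 0.002, 0, 0, 0], [0, 0.002, 0.001, 0, 0, 0]])

```text
clock: 11.22
tool_pos: [0.5953, 0.0202, 0.0269]
eef_rot: [0.746, 0.666, -0.003, -0.001]
contact_force: [-7.7, 1.1, 11.6]
opening: 0.137
```

>>> play_rows(targets=[[0, 0.002, 0.001, 0, 0, 0], [0, 0.002, 0, 0, 0, 0]])

```text
clock: 11.38
tool_pos: [0.5958, 0.0203, 0.0274]
eef_rot: [0.746, 0.666, -0.005, -0.003]
contact_force: [-3.1, 0.7, -4.7]
opening: 0.13
```

>>> play_rows(targets=[[0, 0.002, 0.002, 0.004, 0, 0], [0, 0.002, 0.001, 0.004, 0, 0], [0, 0.001, 0.001, 0, 0, 0]])

```text
clock: 11.63
tool_pos: [0.5952, 0.0199, 0.0269]
eef_rot: [0.745, 0.667, -0.013, -0.008]
contact_force: [-4.0, -0.4, 6.7]
opening: 0.133
```

```bash
python3 - <<'E'
from h import *
s=r.get_state();print(s["tool_pos"],s["contact_force"],s["opening"])
rel([.5952,.0217,.0275],-.11)
E
```

```text
[0.59516254 0.0198771  0.02686726] [-3.96053804 -0.40186673  6.6902645 ] 0.13273379518319073
shift [ 0.0018 -0.0002 -0.0006] turn [-0.0293  0.0074 -0.0016]
```

>>> play_rows(targets=[[0, 0, 0, -0.014, 0.003, 0], [0, 0, 0, -0.01, 0.003, 0], [0, 0, 0, 0, 0, 0]])

```text
clock: 11.88
tool_pos: [0.5956, 0.0201, 0.0271]
eef_rot: [0.745, 0.667, -0.001, -0.001]
contact_force: [-0.7, 0.1, -1.5]
opening: 0.132
```

```bash
python3 - <<'E'
from h import *
s=r.get_state();print(s["tool_pos"],s["contact_force"],s["opening"])
rel([.5952,.0217,.0275],-.11)
E
```

```text
[0.59564666 0.02006028 0.02712213] [-0.72486524  0.06266813 -1.54083212] 0.13217463086706827
shift [ 0.0016 -0.0006 -0.0004] turn [-0.0029  0.0002 -0.0016]
```

>>> play_rows(targets=[[0, 0.001, 0.0005, -0.003, 0, 0], [0, 0, 0, 0, 0, 0]])

```text
clock: 12.05
tool_pos: [0.5956, 0.0199, 0.0268]
eef_rot: [0.745, 0.667, -0.001, -0.0]
contact_force: [-0.9, 0.6, -1.0]
opening: 0.135
```

>>> play_rows(targets=[[0, 0, 0, 0, 0, 0], [0, 0, 0, 0, 0, 0], [0, 0, 0, 0, 0, 0], [0, 0, 0, 0, 0, 0], [0, 0, 0, 0, 0, 0]], hand=1)

```text
clock: 12.47
tool_pos: [0.5999, 0.0199, 0.0274]
eef_rot: [0.746, 0.666, 0.002, 0.002]
contact_force: [0.6, 0.2, 0.1]
opening: 0.485
```

>>> play_rows(targets=[[0, 0, 0, 0, 0, 0], [0, 0, 0, 0, 0, 0], [0, 0, 0, 0, 0, 0], [0, 0, 0, 0, 0, 0], [0, 0, 0, 0, 0, 0]])

```text
clock: 12.88
tool_pos: [0.6007, 0.0198, 0.0275]
eef_rot: [0.746, 0.666, 0.003, 0.002]
contact_force: [-0.7, -1.1, 0.3]
opening: 0.865
```

>>> play_rows(targets=[[0, 0, -0.02, 0, 0, 0], [0, 0, -0.03, 0, 0, 0], [0, 0, -0.04, 0, 0, 0], [0, 0, -0.03, 0, 0, 0], [0, 0, 0, 0, 0, 0]])

```text
clock: 13.3
tool_pos: [0.5976, 0.02, 0.1494]
eef_rot: [0.745, 0.667, -0.0, -0.0]
contact_force: [-0.1, 0.2, -0.1]
opening: 1.002
```

```bash
python3 - <<'E'
from h import *
s=r.get_state();print(s["tool_pos"],s["contact_force"],s["opening"])
C=cam("wrist");im=r.snapshot("wrist");cv2.imwrite("pics/w7.png",im);np.savez("pics/w7.npz",*C)
cv2.imwrite("pics/w7c.png",cv2.resize(im[0:300,130:400],(540,600),interpolation=cv2.INTER_CUBIC))
E
```

```text
[0.5975521  0.019962   0.14939495] [-0.07276953  0.23083263 -0.10128794] 1.0017853675059842
```

View pics/w7c.png

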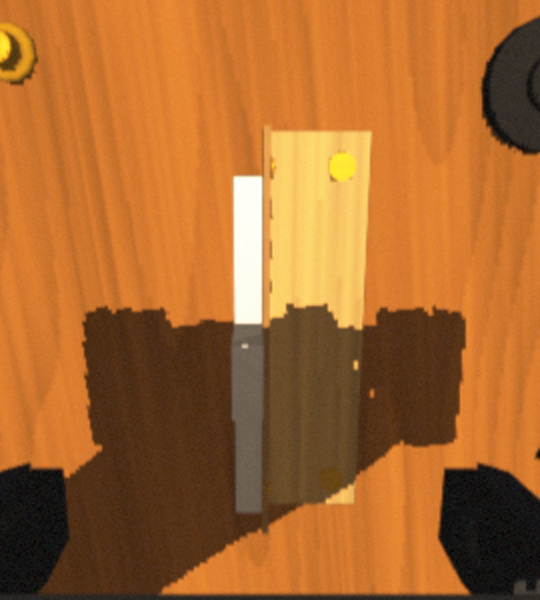

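The straightedge stands flush against the card (cols 233–263 beside the card edge at 265 in the crop), slightly towards -y of centre, by a few mm. Next, the clip.

```bash
python3 - <<'E'
from h import *
z=np.load("pics/w7.npz");C=(z["arr_0"],z["arr_1"],z["arr_2"])
f=lambda u,v:(130+u/2,v/2)
a=back(C,f(248,176),.04);b=back(C,f(249,513),.04);print("SE",a,b,np.linalg.norm(a-b),(a+b)/2)
a=back(C,f(265,127),.04);b=back(C,f(265,531),.04);print("card",a,b,np.linalg.norm(a-b),(a+b)/2,np.arctan2(-(a-b)[0],(a-b)[1]))
T=cam("top");S=cam("scene")
print("clip",tri([(T,(141,205.6)),(S,(351.5,287.6))]))
a=back(T,(80+80*.4125,120+230*.4125),.045);b=back(T,(80+187*.4125,120+203*.4125),.045);print("wall",a,b,np.linalg.norm(a-b),np.arctan2(-(a-b)[0],(a-b)[1]))
rel([.45,.25,.24],.25)
E
```

```text
SE [0.60341938 0.0942065  0.04      ] [ 0.58695111 -0.05453232  0.04      ] 0.14964771627860943 [0.59518524 0.01983709 0.04      ]
card [0.61217305 0.11183785 0.04      ] [ 0.59334029 -0.06459936  0.04      ] 0.17743945295685806 [0.60275667 0.02361924 0.04      ] -0.10633654235389507
clip [0.4751152  0.28417334 0.023781  ]
wall [0.44642798 0.35092611 0.045     ] [0.47931412 0.2362968  0.045     ] 0.11925341744689819 0.27938733934501164
shift [ 0.2125 -0.1714 -0.0924] turn [-0.0031  0.0007 -0.3613]
```

>>> play_rows(targets=[[0.028, -0.017, -0.02, 0, 0, 0], [0.031, -0.019, -0.015, 0, 0, 0], [0.031, -0.019, -0.012, 0, 0, 0], [0.031, -0.019, -0.012, 0, 0, 0], [0.031, -0.019, -0.012, 0, 0, 0]])

```text
clock: 13.77
tool_pos: [0.52, 0.1722, 0.212]
eef_rot: [0.753, 0.658, -0.009, 0.001]
contact_force: [1.1, 1.2, -0.8]
opening: 0.999
```

>>> play_rows(targets=[[0.031, -0.019, -0.01, 0, 0, 0], [0.031, -0.019, -0.005, 0, 0, -0.03], [0.018, -0.01, 0, 0, 0, -0.09], [0, 0, 0, 0, 0, -0.1], [0, 0, 0, 0, 0, -0.1]])

```text
clock: 14.18
tool_pos: [0.4727, 0.272, 0.2244]
eef_rot: [0.627, 0.779, -0.01, -0.004]
contact_force: [-0.0, 0.1, 0.6]
opening: 0.993
```

>>> play_rows(targets=[[0, 0, 0, 0, 0, -0.06], [0, 0, 0, 0, 0, 0], [0, 0, 0, 0, 0, 0]])

```text
clock: 14.43
tool_pos: [0.4697, 0.2726, 0.2207]
eef_rot: [0.6, 0.8, -0.012, -0.006]
contact_force: [-0.3, -0.6, -0.1]
opening: 1.001
```

```bash
python3 - <<'E'
from h import *
s=r.get_state();print(s["tool_pos"],s["opening"])
rel([.475,.284,.24],.27)
C=cam("wrist");im=r.snapshot("wrist");cv2.imwrite("pics/w8.png",im);np.savez("pics/w8.npz",*C)
for q in("clip","clip_pivot","clip_jaw_a","clip_jaw_b"):print(q,[(np.round(d["uv"],1).tolist(),round(d["confidence"],2)) for d in r.tip_of(q,"wrist")])
E
```

```text
[0.46967557 0.27259829 0.22066386] 1.0012293428841341
shift [ 0.0094  0.0078 -0.0196] turn [-0.027   0.0051  0.0137]
clip [([265.6, 152.8], 0.64)]
clip_pivot [([268.0, 162.3], 0.74)]
clip_jaw_a [([268.3, 152.5], 0.89), ([261.9, 156.4], 0.77), ([159.1, 325.6], 0.57)]
clip_jaw_b [([268.3, 152.5], 0.89), ([261.9, 156.4], 0.77), ([159.1, 325.6], 0.57)]
```

View pics/w8.png

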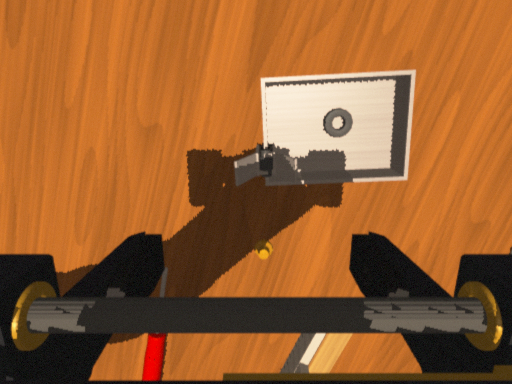

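The clip sits at about (267, 160) on the tray's near wall, whose top runs from (263, 79) to (267, 184). I'll convert these to world positions.

```bash
python3 - <<'E'
from h import *
z=np.load("pics/w8.npz");C=(z["arr_0"],z["arr_1"],z["arr_2"])
o=back(C,(265.6,152.8),.027);p=back(C,(268,162.3),.072);ja=back(C,(265,154.5),.027)
a=back(C,(264.5,79),.045);b=back(C,(268,184),.045)
print(o,p,ja,a,b,np.linalg.norm(a-b));yw=np.arctan2(-(a-b)[0],(a-b)[1]);print("yaw",yw)
a=back(C,(413.5,71),.045);b2=back(C,(408,178),.045);print(np.arctan2(-(a-b2)[0],(a-b2)[1]),np.linalg.norm(b-b2),np.arctan2((b2-b)[1],(b2-b)[0]))
rel([p[0],p[1],.14],yw)
E
```

```text
[0.47193046 0.2799387  0.027     ] [0.4746081  0.27949453 0.072     ] [0.47184064 0.2779467  0.027     ] [0.44899737 0.35280717 0.045     ] [0.48319082 0.25148404 0.045     ] 0.10693721868776951
yaw 0.3254683463022383
0.3599312700053367 0.14740453493668143 0.3358955803005774
shift [0.0059 0.008  0.0814] turn [-0.0252  0.0043 -0.042 ]
```

>>> play_rows(targets=[[0.003, 0.003, 0.01, -0.013, 0.002, -0.024], [0.003, 0.004, 0.02, -0.012, 0.002, -0.024], [0, 0, 0.03, 0, 0, 0], [0, 0, 0.015, 0, 0, 0], [0, 0, 0, 0, 0, 0]])

```text
clock: 15.1
tool_pos: [0.4785, 0.2811, 0.1462]
eef_rot: [0.582, 0.813, 0.004, 0.002]
contact_force: [0.1, -0.5, -0.1]
opening: 0.999
```

>>> play_rows(targets=[[0, 0, 0, 0, 0, 0], [0, 0, 0, 0, 0, 0]])

```text
clock: 15.27
tool_pos: [0.4786, 0.2808, 0.1464]
eef_rot: [0.583, 0.813, 0.003, 0.002]
contact_force: [0.7, -0.1, -0.8]
opening: 0.998
```

```bash
python3 - <<'E'
from h import *
s=r.get_state();print(s["tool_pos"],s["contact_force"])
C=cam("wrist");im=r.snapshot("wrist");cv2.imwrite("pics/w9.png",im);np.savez("pics/w9.npz",*C)
for q in("clip","clip_pivot"):
  for d in r.tip_of(q,"wrist"): print(q,d,back(C,d["uv"],.027 if q=="clip" else .072).round(4))
rel([.4735,.2797,.06],.335)
E
```

```text
[0.4786263  0.28078885 0.1464487 ] [ 0.70199913 -0.06136153 -0.84061458]
clip {'uv': [246.1, 175.6], 'confidence': 0.82} [0.4703 0.2778 0.027 ]
clip_pivot {'uv': [249.0, 190.2], 'confidence': 0.64} [0.4735 0.2784 0.072 ]
shift [ 0.0002 -0.0066  0.087 ] turn [ 0.0097 -0.0012 -0.0082]
```

View pics/w9.png

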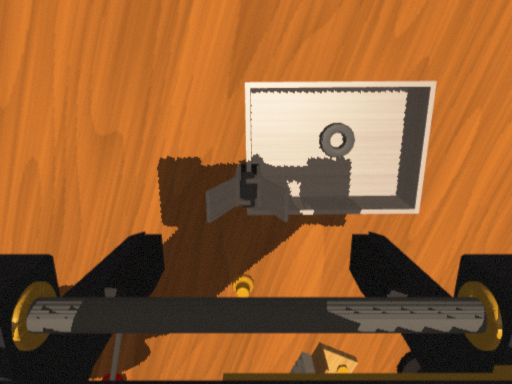

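The handles span cols 207–290 around the pivot at (249, 190), symmetric, between the fingertips at 162 and 350. I'll descend onto them.

>>> play_rows(targets=[[0, -0.004, 0.02, 0.005, 0, -0.008], [0, -0.002, 0.03, 0.004, 0, 0], [0, 0, 0.02, 0, 0, 0], [0, 0, 0.006, 0, 0, 0], [0, 0, 0, 0, 0, 0]])

```text
clock: 15.83
tool_pos: [0.4789, 0.283, 0.0747]
eef_rot: [0.58, 0.814, 0.007, 0.002]
contact_force: [0.2, -0.1, 0.5]
opening: 0.996
```

```bash
python3 - <<'E'
from h import *
s=r.get_state();print(s["tool_pos"],s["contact_force"])
rel([.4732,.279,.06],.335)
E
```

```text
[0.47885383 0.28304631 0.07465531] [ 0.2224094  -0.14817478  0.51121201]
shift [-0.0021 -0.0069  0.0145] turn [ 0.0143 -0.0052 -0.002 ]
```

>>> play_rows(targets=[[-0.001, -0.005, 0.01, 0.01, -0.004, -0.002], [-0.001, -0.002, 0.005, 0.006, -0.002, 0], [0, 0, 0, 0, 0, 0], [0, 0, 0, 0, 0, 0]])

```text
clock: 16.17
tool_pos: [0.4744, 0.2801, 0.0615]
eef_rot: [0.579, 0.815, 0.001, 0.0]
contact_force: [0.3, 0.8, -0.0]
opening: 1.0
```

```bash
python3 - <<'E'
from h import *
s=r.get_state();print(s["tool_pos"],s["contact_force"])
rel([.4732,.279,.06],.335)
E
```

```text
[0.47442834 0.2801234  0.06149601] [ 0.32721557  0.75609792 -0.03925307]
shift [-0.0007 -0.0015  0.0015] turn [ 0.0018 -0.0002 -0.0003]
```

>>> play_rows(targets=[[0, -0.0015, 0.0015, 0, 0, 0], [0, 0, 0, 0, 0, 0], [0, 0, 0, 0, 0, 0], [0, 0, 0, 0, 0, 0], [0, 0, 0, 0, 0, 0]], hand=0, squeeze=30)

```text
clock: 16.58
tool_pos: [0.4741, 0.2804, 0.0618]
eef_rot: [0.58, 0.815, 0.003, 0.001]
contact_force: [-0.5, -0.1, -0.9]
opening: 0.648
```

>>> play_rows(targets=[[0, 0, 0, 0, 0, 0], [0, 0, 0, 0, 0, 0], [0, 0, 0, 0, 0, 0], [0, 0, 0, 0, 0, 0], [0, 0, 0, 0, 0, 0]])

```text
clock: 17.0
tool_pos: [0.474, 0.2802, 0.0617]
eef_rot: [0.58, 0.815, 0.002, 0.001]
contact_force: [0.4, -0.5, -1.5]
opening: 0.271
```

>>> play_rows(targets=[[0, 0, 0, 0, 0, 0], [0, 0, 0, 0, 0, 0], [0, 0, 0, 0, 0, 0]])

```text
clock: 17.25
tool_pos: [0.4739, 0.2801, 0.0616]
eef_rot: [0.58, 0.815, 0.002, 0.001]
contact_force: [-0.4, -0.7, -0.8]
opening: 0.254
```

```bash
python3 - <<'E'
from h import *
s=r.get_state();print(s["tool_pos"],s["contact_force"],s["opening"],s["opening"]*88)
cv2.imwrite("pics/w10.png",r.snapshot("wrist"))
E
```

```text
[0.47389237 0.28011772 0.06156323] [-0.38152403 -0.70242073 -0.79480149] 0.2541144264249825 22.36206952539846
```

View pics/w10.png

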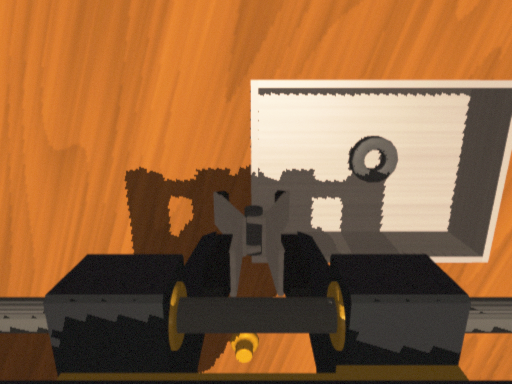

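The handles are squeezed to 22.4 mm, so the clip is essentially fully spread. The jaws show at (220, 200) and (285, 200), and the fingers carry about 0.8 N. I'll lift and carry it above the card.

>>> play_rows(targets=[[0, 0, -0.02, 0, 0, 0], [0, 0, -0.03, 0, 0, 0], [0, 0, -0.03, 0, 0, 0], [-0.01, 0.002, -0.02, 0, 0, 0], [-0.028, 0.006, -0.01, 0, 0, 0]])

```text
clock: 17.72
tool_pos: [0.4878, 0.2517, 0.1731]
eef_rot: [0.575, 0.818, -0.0, -0.003]
contact_force: [-0.2, 0.4, -0.8]
opening: 0.253
```

>>> play_rows(targets=[[-0.03, 0.006, 0, 0, 0, 0], [-0.03, 0.006, 0, 0, 0, 0], [-0.03, 0.006, 0, 0, 0, 0], [-0.03, 0.006, 0, 0, 0, 0], [-0.03, 0.006, 0, 0, 0, 0]])

```text
clock: 18.13
tool_pos: [0.571, 0.12, 0.1777]
eef_rot: [0.571, 0.821, 0.004, -0.001]
contact_force: [-0.3, -0.4, -0.9]
opening: 0.251
```

>>> play_rows(targets=[[-0.025, 0.005, 0, 0, 0, 0.03], [-0.012, 0.003, 0, 0, 0, 0.09], [0, 0, 0, 0, 0, 0.1], [0, 0, 0, 0, 0, 0.1], [0, 0, 0, 0, 0, 0.09]])

```text
clock: 18.55
tool_pos: [0.5957, 0.0719, 0.1758]
eef_rot: [0.738, 0.675, 0.002, 0.0]
contact_force: [0.1, 0.0, -0.4]
opening: 0.254
```

>>> play_rows(targets=[[0, 0, 0, 0, 0, 0], [0, 0, 0, 0, 0, 0]])

```text
clock: 18.72
tool_pos: [0.5955, 0.0711, 0.1756]
eef_rot: [0.739, 0.674, 0.001, 0.001]
contact_force: [0.2, 0.0, -0.7]
opening: 0.256
```

```bash
python3 - <<'E'
from h import *
s=r.get_state();print(s["tool_pos"],s["contact_force"],s["opening"])
rel([.6016,.0645,.12],-.109)
E
```

```text
[0.59545372 0.07111708 0.17563216] [ 0.15727919  0.03476316 -0.72618686] 0.25559008485583634
shift [-0.0061  0.0066  0.0556] turn [ 0.0027 -0.0008  0.0179]
```

>>> play_rows(targets=[[-0.003, 0.003, 0.015, 0.002, 0, 0.01], [-0.003, 0.003, 0.02, 0, 0, 0.008], [0, 0, 0.012, 0, 0, 0], [0, 0, 0, 0, 0, 0], [0, 0, 0, 0, 0, 0]])

```text
clock: 19.13
tool_pos: [0.6013, 0.0664, 0.1281]
eef_rot: [0.74, 0.673, 0.002, -0.0]
contact_force: [-0.2, 0.2, -0.3]
opening: 0.256
```

```bash
python3 - <<'E'
from h import *
s=r.get_state();print(s["tool_pos"],s["contact_force"],s["opening"])
rel([.6016,.0645,.051],-.109)
C=cam("wrist");im=r.snapshot("wrist");cv2.imwrite("pics/w11.png",im);np.savez("pics/w11.npz",*C)
for q in("clip_pivot","clip_jaw_a"):
  for c in ("wrist","scene"):
    if c=="scene" and q=="clip_pivot": cv2.imwrite("pics/s11.png",r.snapshot(c))
    for d in r.tip_of(q,c): print(q,c,np.round(d["uv"],1),round(d["confidence"],2))
cv2.imwrite("pics/c11.png",cv2.resize(im[60:310,150:380],(552,600),interpolation=cv2.INTER_CUBIC))
E
```

```text
[0.6013498  0.06640365 0.12814858] [-0.20871397  0.21820503 -0.33557438] 0.25589718815550605
shift [-0.0021  0.0003  0.0771] turn [ 0.0023 -0.0027  0.014 ]
clip_pivot wrist [253.4 229.2] 0.91
clip_pivot scene [241.9 208.7] 0.88
clip_jaw_a wrist [280.4 206. ] 0.64
clip_jaw_a wrist [223.9 207. ] 0.58
clip_jaw_a wrist [ 59.6 258.5] 0.37
clip_jaw_a scene [249.3 217.7] 0.83
clip_jaw_a scene [234.2 225.1] 0.67
```

View pics/c11.png

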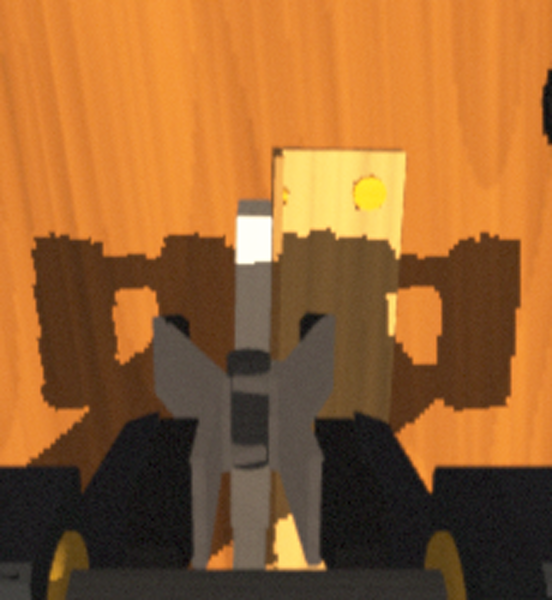

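The jaws are spread wide and straddle the straightedge and card line. The screw head is visible further along. Triangulating the jaw points and pivot:

```bash
python3 - <<'E'
from h import *
z=np.load("pics/w11.npz");C=(z["arr_0"],z["arr_1"],z["arr_2"]);S=cam("scene")
se=np.array([.5952,.0198,0]);yw=-.109
for n,a,b in(("piv",(253.4,229.2),(241.9,208.7)),("J1",(280.4,206),(249.3,217.7)),("J1x",(280.4,206),(234.2,225.1)),("J2",(223.9,207),(249.3,217.7)),("J2x",(223.9,207),(234.2,225.1))):
    X=tri([(C,a),(S,b)]);d=X-se;e=[np.linalg.norm(proj(C,X)-a),np.linalg.norm(proj(S,X)-b)]
    print(n,X.round(4),"seframe",round(d[0]*np.cos(yw)+d[1]*np.sin(yw)-.006,4),round(-d[0]*np.sin(yw)+d[1]*np.cos(yw),4),np.round(e,1))
# wrist alone in tool frame at depth .211
H=r.get_calibration("wrist")["hand_eye"];K=C[0]
for uv in((280.4,206),(223.9,207)):
    p=np.linalg.inv(K)@[*uv,1]*.211;print((H@[*p,1]).round(4))
E
```

```text
piv [0.5976 0.0622 0.1195] seframe -0.0083 0.0424 [2.8 0.8]
J1 [0.606  0.085  0.1224] seframe -0.0023 0.066 [24.1  6.7]
J1x [0.6164 0.0616 0.0815] seframe 0.0105 0.0439 [1.7 0.6]
J2 [0.5796 0.0652 0.0872] seframe -0.0264 0.0434 [1.2 0.4]
J2x [0.5891 0.0465 0.0545] seframe -0.015 0.0259 [21.3  7.6]
[0.004  0.0145 0.0226 1.    ]
[ 0.0034 -0.0204  0.0224  1.    ]
```

>>> play_rows(targets=[[-0.002, 0.003, 0.01, 0.002, -0.002, 0.013], [0, 0, 0.015, 0, 0, 0], [0, 0, 0.008, 0, 0, 0], [0, 0, 0, 0, 0, 0], [0, 0, 0, 0, 0, 0]])

```text
clock: 19.85
tool_pos: [0.6071, 0.0638, 0.0954]
eef_rot: [0.746, 0.666, 0.003, 0.002]
contact_force: [0.7, 0.4, -0.9]
opening: 0.255
```

```bash
cat > j.py <<'E'
from h import *
s=r.get_state();print(s["tool_pos"],s["contact_force"],s["opening"])
C=cam("wrist");S=cam("scene");T=cam("top");P={}
for c in("wrist","scene","top"):
    cv2.imwrite(f"pics/{c}_{s['clock']:.2f}.png",r.snapshot(c))
    for q in("clip_pivot","clip_jaw_a"): P[c,q]=[d["uv"] for d in r.tip_of(q,c)][:3];print(c,q,np.round(P[c,q],1).tolist())
se=np.array([.5952,.0198,0]);yw=-.109
for q in("clip_pivot","clip_jaw_a"):
  for a in P["wrist",q]:
    for c,D in(("scene",S),("top",T)):
      for b in P[c,q]:
        X=tri([(C,a),(D,b)]);e=np.linalg.norm(proj(C,X)-a)+np.linalg.norm(proj(D,X)-b)
        d=X-se
        if e<6: print(q,c,np.round(a),X.round(4),"card x,y",round(d[0]*np.cos(yw)+d[1]*np.sin(yw)-.006,4),round(-d[0]*np.sin(yw)+d[1]*np.cos(yw),4),round(e,1))
E
python3 j.py
```

```text
[0.60714202 0.06382684 0.09537182] [ 0.71376962  0.44405724 -0.91107978] 0.25455463574470544
wrist clip_pivot [[253.0, 230.5]]
wrist clip_jaw_a [[223.2, 205.7], [279.3, 206.3]]
scene clip_pivot [[239.4, 217.3]]
scene clip_jaw_a [[246.5, 230.5], [234.1, 235.9], [140.9, 207.2]]
top clip_pivot []
top clip_jaw_a [[265.0, 109.6]]
clip_pivot scene [253. 230.] [0.6042 0.0637 0.0995] card x,y -0.0019 0.0446 2.1
clip_jaw_a scene [223. 206.] [0.5849 0.0619 0.0491] card x,y -0.0208 0.0408 2.5
```

>>> play_rows(targets=[[0, -0.003, 0.005, 0.005, 0, 0.003], [0, 0, 0.008, 0, 0, 0], [0, 0, 0.005, 0, 0, 0], [0, 0, 0, 0, 0, 0], [0, 0, 0, 0, 0, 0]])

```text
clock: 20.72
tool_pos: [0.6041, 0.0643, 0.0762]
eef_rot: [0.747, 0.665, 0.001, 0.0]
contact_force: [-0.7, 0.1, -0.3]
opening: 0.25
```

```bash
python3 j.py; python3 -c "
from h import *
rel([.6042,.0645,.06],-.109)"
```

```text
[0.60412356 0.06434905 0.07623243] [-0.68759127  0.13274323 -0.30680159] 0.24999327146234088
wrist clip_pivot [[253.2, 226.8]]
wrist clip_jaw_a [[277.2, 206.3], [223.8, 209.0]]
scene clip_pivot []
scene clip_jaw_a [[248.7, 233.7], [234.2, 240.7]]
top clip_pivot []
top clip_jaw_a []
clip_jaw_a scene [277. 206.] [0.6171 0.0602 0.0334] card x,y 0.0114 0.0425 1.2
clip_jaw_a scene [224. 209.] [0.5821 0.064  0.0397] card x,y -0.0238 0.0425 0.2
shift [ 0.     -0.0005  0.017 ] turn [ 0.003  -0.0023 -0.0064]
```

Jaw tips are consistently about 40 mm below the TCP, 35 mm apart, and straddling at card x of -24 and +11 mm. Final descent with tips to about 20 mm.

>>> play_rows(targets=[[0, 0.001, 0.005, 0.003, -0.002, -0.005], [0, 0, 0.006, 0, 0, 0], [0, 0, 0.004, 0, 0, 0], [0, 0, 0, 0, 0, 0], [0, 0, 0, 0, 0, 0]])

```text
clock: 21.58
tool_pos: [0.6058, 0.0642, 0.0603]
eef_rot: [0.745, 0.667, 0.0, -0.0]
contact_force: [-0.3, 0.3, 0.2]
opening: 0.254
```

```bash
python3 j.py; python3 -c "
from h import *
rel([.6042,.0645,.06],-.109)
s=cv2.imread('pics/'+sorted([f for f in __import__('os').listdir('pics') if f.startswith('scene_')])[-1])
w=cv2.imread('pics/'+sorted([f for f in __import__('os').listdir('pics') if f.startswith('wrist_')])[-1])
A=cv2.resize(s[170:290,180:280],(500,600),interpolation=cv2.INTER_CUBIC);B=cv2.resize(w[100:310,205:305],(286,600),interpolation=cv2.INTER_CUBIC)
cv2.imwrite('pics/fin.png',np.hstack([A,B]))"
```

```text
[0.60582185 0.06424625 0.06034694] [-0.33685227  0.27379716  0.1507434 ] 0.25397122879791123
wrist clip_pivot [[253.9, 227.9]]
wrist clip_jaw_a [[224.6, 205.8], [277.6, 205.8]]
scene clip_pivot [[240.4, 230.7]]
scene clip_jaw_a [[247.0, 239.5], [233.4, 246.9], [139.5, 210.2]]
top clip_pivot []
top clip_jaw_a []
clip_pivot scene [254. 228.] [0.6033 0.0638 0.06  ] card x,y -0.0028 0.0446 2.2
clip_jaw_a scene [225. 206.] [0.5859 0.0654 0.0246] card x,y -0.0202 0.0443 3.0
clip_jaw_a scene [278. 206.] [0.6192 0.0591 0.014 ] card x,y 0.0136 0.0417 0.9
shift [-0.    -0.002  0.001] turn [ 0.0009 -0.0004 -0.001 ]
```

View pics/fin.png

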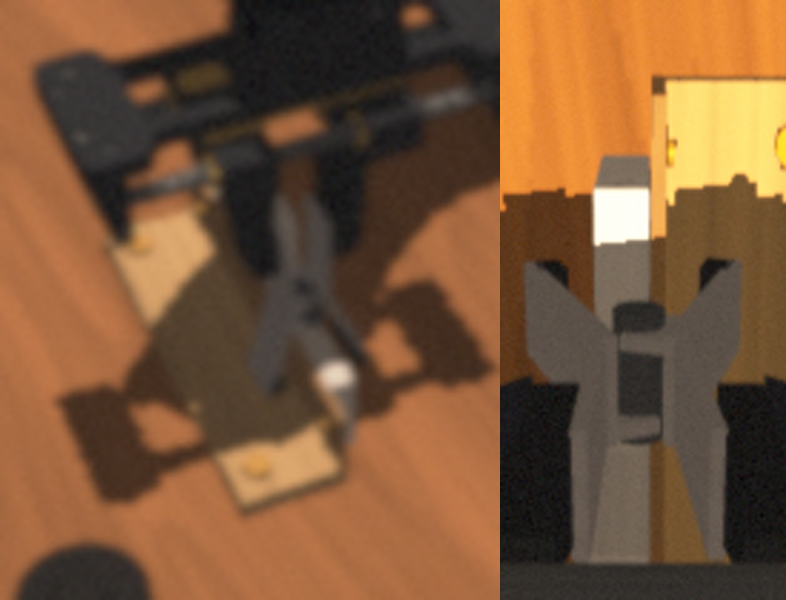

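The scene view (left) shows the clip astride the card and straightedge. The wrist view (right) has the straightedge flush and centred between the jaws. The contact force is about zero. I'll settle briefly, check and hand in.

>>> play_rows(targets=[[0, 0, 0, 0, 0, 0], [0, 0, 0, 0, 0, 0], [0, 0, 0, 0, 0, 0]])

```text
clock: 22.28
tool_pos: [0.6063, 0.0643, 0.0613]
eef_rot: [0.745, 0.667, 0.001, 0.0]
contact_force: [-0.7, -0.5, -0.8]
opening: 0.259
```

```bash
python3 - <<'E'
from h import *
s=r.get_state();print(s["clock"],s["tool_pos"],s["contact_force"],s["opening"],abs(s["qd"]).max())
print(r.finish_job())
E
```

```text
22.2833 [0.60634784 0.06427402 0.06127328] [-0.68500011 -0.54912646 -0.77504198] 0.25943670062482055 0.0019325287119764565
the job is handed in; nothing more can be done
None
```

The job is handed in at 22.3 s. The straightedge stands released and flush along the middle-sized card. The clip is still held, spread wide, around the card and straightedge together. No verdict was reported, so the checks below are my own measurements.

**Last checks**
- **Straightedge:** card x is about -5.6 mm (flush is -6 mm). It sits about 4–5 mm off centre, within 0.01 rad of the card, and looks flush in the final picture.
- **Clip jaws:** the tips are at card x of about -20 and +14 mm, with the gap centred near -3.5 mm. They are about 44 mm along from the straightedge's middle and roughly 20 mm above the table.
- **Grip:** the handles are squeezed to about 22 mm, which is nearly fully spread. The arm is still, and the external force of about 1 N is close to the clip's weight, so nothing suggests contact.

**What failed or disagreed**
- **First grasp:** the fingers closed on air above the straightedge, because their real tips sit about 30 mm behind the reported TCP. I went lower and the second try held.
- **Jaw tip heights:** single readings scattered by several millimetres. The last ones were 25 mm for the front jaw and 14 mm for the one behind the card. They should be nearly equal, so I used the average; 14 mm would still clear the 10 mm foot.
- **Pictures:** I viewed 14, over the budget of 10 plus one or two.

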